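# Take down a vacuum filter holder for cleaning

### The job

The filter holder stacked on the grey vacuum station is to be taken down for cleaning, one part after another from the top, each kept the same way up: slip the steel funnel tube over the tall white peg, lay the orange sealing ring over the short green peg, set the white perforated screen disc in the round dark steel dish, and last lift the steel base out of the station and hang its stem in the hole of the blue drain stand. Leave every part resting fully down in its place and let go of it, and do not knock the blue-capped bottle about.

Things in the scene. Friction and masses are not known exactly. Their poses are not given: they have to be found in the camera images.
- funnel_mid (a point): Centre (half-way up) of the funnel: a plain upright polished-steel tube, 38 mm outside, 30 mm bore right through, 75 mm tall, with three thin dark fill marks round it, 0.12 kg; z is its axis. It is the topmost part of the stack; its lowest 4 mm stand in the recess of the orange sealing ring (clearance 1.5 mm all round). Just lifts off.
- seal_mid (a point): Centre (half-way up) of the sealing ring: a rigid orange ring, 48 mm outside, 30 mm bore right through, 14 mm tall, with a recess 41 mm wide and 4 mm deep in its top; z is its axis. Second in the stack, under the funnel; its lowest 4 mm stand in the recess of the white screen, so 10 mm of its side is free to grip. 0.03 kg.
- screen_mid (a point): Centre (half-way up) of the screen: a white round disc with a pattern of small dark holes on top, 57 mm outside, 14 mm tall, with a recess 51 mm wide and 4 mm deep in its top; z is its axis. Third in the stack, under the sealing ring; its lowest 4 mm stand in the recess of the steel base, so 10 mm of its side is free to grip. 0.06 kg.
- base_mid (a point): Centre (half-way up) of the round flange of the base: a steel disc with a finely ribbed edge, the widest part of the stack, 66 mm outside, 16 mm tall, with a recess 60 mm wide and 4 mm deep in its top; z is its axis. A black stem 24 mm thick (thinner towards its tip) reaches 34 mm down from the underside of the flange, loosely, into the socket of the station. Lowest part of the stack; the flange lies on the station's top. Lifts straight out. 0.16 kg.
- station_socket (a point): Mouth of the socket of the vacuum station, at its top: a fixed grey block, 90 x 110 x 55 mm, with a red-levered brass valve on one side and a brass hose tail on another (both below 45 mm); the round socket in the middle of its top is 28 mm wide and 45 mm deep. The whole stack stands on it; z is up.
- tall_peg_foot (a point): Place of the funnel: foot of the tall peg, on its axis, on top of its round foot. White fixed stand: foot disc 76 mm across and 8 mm thick (this point lies on its upper face), peg 13 mm thick, rising 60 mm above this point. z is up.
- short_peg_foot (a point): Place of the sealing ring: foot of the short peg, on its axis, on top of its round foot. Green fixed stand: foot disc 76 mm across and 8 mm thick (this point lies on its upper face), peg 13 mm thick, rising 26 mm above this point. z is up.
- dish_floor (a point): Place of the screen: middle of the floor of the fixed round dark steel dish, 86 mm across outside, 81 mm inside, its floor 3 mm above the worktop (this point) and its rim 4 mm higher. z is up.
- drain_top (a point): Place of the base: middle of the hole in the top of the fixed drain stand, at the top surface: a blue plate, 92 x 92 mm, 48 mm above the worktop, on four steel posts over a white drip tray 100 x 100 mm; the hole is round, 40 mm wide and goes through. Four steel post heads 2.5 mm high stand at its corners, 38 mm from the middle along both sides. z is up.
- bottle_mid (a point): Centre (half-way up) of a bystander that is not to be moved: a clear round bottle with a blue screw cap, 56 mm thick, 106 mm tall, standing loose among the equipment.
There are look-alikes about, which are no part of the job. What is shaped like the part that bears seal_mid but purple is not meant.

How it is judged:
By the outcome, as a careful person would: the job done as asked, in the order asked, and still so for the second after the job is handed in, with the robot touching nothing.
It also fails if it takes over 109 s, if anything falls off the work surface, if the arm or the gripper's body presses on something with over 40 N, if the wrist force passes 120 N, or if a joint passes its speed limit or range.

### The arm

A 7-joint arm with a two-finger parallel gripper is mounted at the origin on a cart in front of the work surface, level with it; the furniture and walls round the work are solid. World frame = base frame: x ahead of the robot, y to its left, z up, the work surface at z = 0. Lengths are in m, angles in rad, forces in N, time in s.
With the tool pointing down it reaches from about 0.4 to 0.85 m from the base axis. Payload 4.5 kg.
Tool frame: the origin (TCP) lies on the centre line of the jaws, within the pads' length; the fingertips stand 11 mm ahead of it and the grasp point (between the pads) lies 8 mm behind it (tip_reach is the distance from the TCP to the fingertips, in m); x points along the fingers, y is the direction in which the jaws open and shut, and the axes are right-handed (so a half turn about x gives the same grasp; the last joint's range is limited). The gripper opens to 85 mm and grips with 20 to 120 N. Pads are 22 mm wide; open, the fingers measure 114 mm over their backs; the gripper's body (76 mm by 85 mm) begins 54 mm behind the grasp point. The pads swing forward as they close: fully open they stand 13 mm farther back than shut.
Start: joints at [0.034, 0.689, -0.195, 1.565, 0.157, 0.902, -0.215], TCP at [0.625, 0, 0.242] pointing down, gripper open.
Joint ranges: [-3.01, 3.01], [-0.46, 2.08], [-1.47, 1.51], [0.13, 2.56], [-1, 4.14], [0.04, 2.09], [-2.66, 2.66]. Speed limits (rad/s): [2.57, 2.57, 3.14, 3.14, 3.14, 3.14, 3.14].

### API

Orientations are given as [roll, pitch, yaw] about the fixed x, y, z axes, in that order (R = Rz(yaw) Ry(pitch) Rx(roll)).
In Python, from station import read_state, read_camera, camera_info, sign_off, boxes_of, tip_reach gives the robot as it stands. The module is installed in compiled form; this text tells all that it offers.
- The arm moves only by the tool apply_moves, never from a script. Its argument "steps" is a list of rows, each an object with "dp": the shift along the tool's x, y, z in units of 50 mm (1.0 is 50 mm), a list of three; "spin": the turn about the tool's x in degrees. In form: [{"dp": [tx, ty, tz], "spin": spin}, ...]. A call has 1 to 12 rows; each row shifts and turns the commanded pose from where the row before left it, along the tool's axes as they then stand; what a row does not reach is not made up. A row lasts 1/10 s, in which the tool goes at most 50 mm and 8.59 degrees, less where a joint would pass 70% of its speed; a pose out of reach is approached as far as the arm can. A call is refused whole if a number of a shift passes 1 or a number of a turn 8.59, either way. A call with a gripper value outside its range is refused whole. "grip" is the opening, from 0 (shut) to 1 (fully open), set as the call begins (left out, the last holds). The fingers move at their own pace and stop on an object; the grip force is fixed at half the most. Time passes only in rows, so rows that do not move let the fingers close. It gives the time, the measured TCP pose, the force and the opening at its end, in the units of the state.
- read_state(): the state, without advancing time (a new reading comes with each control period).
- read_camera(name): name is "scene" or "side" or "wrist"; returns the picture (384x512x3 uint8, red, green, blue); there is no depth.
- camera_info(name): a dict with "camera_matrix" (3x3 intrinsics, pixels), "camera_from_world" (4x4, takes a point from world to camera coordinates); the wrist camera has in their place "T_tool_cam" (4x4, takes a point from camera to tool coordinates, whose origin is the TCP and whose axes are the tool frame's). Camera axes: x right, y down, z forward; pixel columns grow to the right and rows downward; lengths in m; the calibration is good to about 2 mm. A picture is of the moment at which its call begins: read the wrist's pose just before it. camera_info takes no time and is no camera call.
- sign_off(): hands the job in, once; it reports no verdict.
Trained networks look in the newest picture that a camera, given by its name, has taken for a name from the list of things; names that differ only in an ending like _2 or _b are one class to them, and where a whole thing is asked for, a point or a joint stands for the part that bears it (a point fixed in the world has none). Each returns a list of dicts, best first, with "p" (0 to 1); they miss things now and then, are a little off and sometimes report something else, mostly with a low value. They report only what shows in the picture. A call takes as long as a camera call. They do not tell look-alikes from the thing itself.
- boxes_of(camera, target): "location" ([x, y, z] in m, in world coordinates, good to about 4 mm: the middle of the surface that is visible of it).
The state is a dict: "clock": time; "q": joint angles; "qvel": joint speeds; "effort": joint torques, N m; "position": TCP position; "tcp_rot": TCP orientation; "wrist_force": force on the tool from outside, world axes, zero at the start; "moment": the same for the moment, N m; "opening": finger opening in m.
Only numpy, scipy, OpenCV 4.12 (cv2) and the standard library are available. Lean on these libraries where they do the work, as an engineer would, in place of code of your own. Each camera call takes 0.05 s, during which the arm holds its last target. There are 200 camera calls.

## Working session

There is one attempt and no reset: what is moved stays moved. The work goes in short steps, Python scripts to look and compute and a tool call to move; the robot and the scene stay as the last step left them, time stands still between calls to the robot, and variables do not carry over. Pictures are saved under pics/ and viewed, about 12 in all and at most 16, crops included, and the job is handed in when it is done.

Besides the shell and the picture viewer there is one more tool, called as a command line: name --argument value ..., lists and objects as JSON in quotes. apply_moves: Moves the arm, as the interface text tells. Its arguments: {"type":"object","properties":{"steps":{"type":"array"},"grip":{"type":"number"}},"required":["steps"]}

```bash
mkdir -p pics
cat > h.py <<'E'
import numpy as np, cv2
from station import *
def save(cam,name):
    im=read_camera(cam); cv2.imwrite(f'pics/{name}.png',im[:,:,::-1]); return im
def proj(cam,p):
    i=camera_info(cam);T=np.array(i['camera_from_world']);K=np.array(i['camera_matrix'])
    c=T[:3,:3]@np.array(p)+T[:3,3];u=K@c;return u[:2]/u[2]
def ray(cam,uv,z):
    i=camera_info(cam);T=np.array(i['camera_from_world']);K=np.array(i['camera_matrix'])
    R=T[:3,:3];o=-R.T@T[:3,3];d=R.T@np.linalg.solve(K,[uv[0],uv[1],1]);return o+d*(z-o[2])/d[2]
E
python3 - <<'E'
from h import *
for c in('scene','side'): save(c,c+'1')
a=np.hstack([cv2.imread('pics/scene1.png'),cv2.imread('pics/side1.png')]);
N='funnel_mid seal_mid screen_mid base_mid station_socket tall_peg_foot short_peg_foot dish_floor drain_top bottle_mid'.split()
for n in N:
  for c in('scene','side'):
    for d in boxes_of(c,n)[:3]: print(n,c,round(d['p'],2),np.round(d['location'],3),np.round(proj(c,d['location'])))
s=read_state();print(s)
print(camera_info('wrist'))
for c in('scene','side'):
  T=np.array(camera_info(c)['camera_from_world']);print(c,-T[:3,:3].T@T[:3,3],camera_info(c)['camera_matrix'])
E
```

```text
funnel_mid scene 0.79 [ 0.451 -0.024  0.139] [248. 188.]
funnel_mid side 0.94 [0.456 0.002 0.139] [270. 178.]
seal_mid scene 0.62 [ 0.442 -0.032  0.088] [247. 208.]
seal_mid scene 0.48 [ 0.644 -0.074  0.011] [314. 207.]
seal_mid side 0.5 [0.456 0.006 0.084] [269. 195.]
seal_mid side 0.4 [ 0.637 -0.079  0.013] [216. 192.]
screen_mid scene 0.67 [ 0.432 -0.034  0.075] [244. 215.]
screen_mid scene 0.23 [ 0.44  -0.03   0.085] [246. 209.]
screen_mid side 0.54 [0.446 0.01  0.078] [272. 198.]
base_mid scene 0.54 [ 0.439 -0.036  0.066] [247. 217.]
base_mid side 0.61 [0.454 0.016 0.064] [269. 203.]
station_socket scene 0.63 [ 0.428 -0.051  0.042] [248. 229.]
tall_peg_foot scene 0.91 [0.394 0.305 0.007] [159. 181.]
tall_peg_foot scene 0.52 [ 0.518 -0.155 -0.001] [303. 248.]
tall_peg_foot side 0.9 [0.396 0.315 0.008] [271. 301.]
short_peg_foot scene 0.7 [ 0.394 -0.33   0.006] [324. 319.]
dish_floor scene 0.69 [ 0.518 -0.154 -0.001] [303. 248.]
dish_floor side 0.78 [ 0.53  -0.152 -0.001] [254. 186.]
drain_top scene 0.93 [0.523 0.174 0.043] [222. 174.]
drain_top side 0.98 [0.538 0.192 0.045] [224.
[... 943 characters left out ...]
  ]]), 'T_tool_cam': array([[-5.73775219e-04, -2.89904131e-01,  9.57055519e-01,
        -1.31159727e-01],
       [ 9.99999462e-01,  6.60780588e-04,  7.99679765e-04,
        -9.28908486e-05],
       [-8.64234176e-04,  9.57055463e-01,  2.89903595e-01,
        -7.47916093e-02],
       [ 0.00000000e+00,  0.00000000e+00,  0.00000000e+00,
         1.00000000e+00]])}
scene [-0.08648623 -0.64508714  0.74644712] [[434.48847757   0.         260.70860091]
 [  0.         434.48847757 190.32008247]
 [  0.           0.           1.        ]]
side [0.30542094 0.97769381 0.7806136 ] [[428.26404553   0.         248.9878153 ]
 [  0.         428.26404553 192.70013906]
 [  0.           0.           1.        ]]
```

View pics/scene1.png

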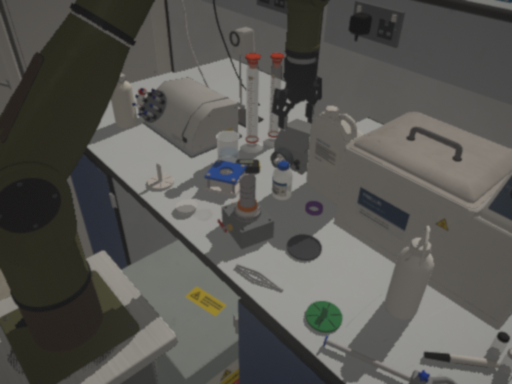

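View pics/side1.png

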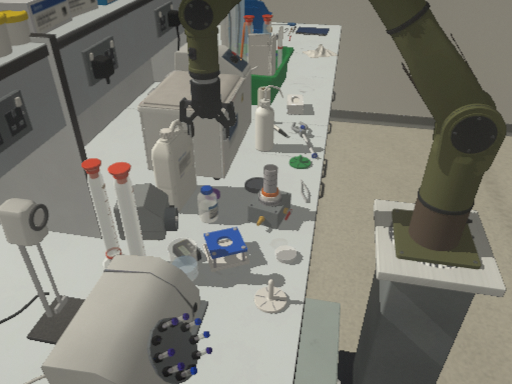

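The stack is at about (0.459, -0.012), with both views agreeing after allowing for the visible-surface offset. In the scene picture the stack is at (247,200), the green peg at (324,318), the dish at (303,248), the drain at (224,173), the white peg at (159,180) and the bottle at (282,180). The ring at (314,207) is purple, so it is a decoy.

apply_moves --steps '[{"dp": [-0.1,-0.83,0.06],"spin": 0},{"dp": [-0.1,-0.83,0.06],"spin": 0},{"dp": [-0.1,-0.83,0.06],"spin": 0},{"dp": [-0.1,-0.83,0.06],"spin": 0},{"dp": [0,0,0],"spin": 0},{"dp": [0,0,0],"spin": 0}]' --grip 1

```text
clock: 1.7
position: [0.4591, -0.012, 0.2629]
tcp_rot: [1.524, 1.569, -0.047]
wrist_force: [0.2, 0.1, -0.9]
opening: 0.0854
```

```bash
cat >> h.py <<'E'
from scipy.spatial.transform import Rotation as Ro
def wT():
    s=read_state();R=Ro.from_euler('xyz',s['tcp_rot']).as_matrix();i=camera_info('wrist')
    M=np.eye(4);M[:3,:3]=R;M[:3,3]=s['position'];return M@np.array(i['T_tool_cam']),np.array(i['camera_matrix'])
def wray(uv,z,W):
    T,K=W;d=T[:3,:3]@np.linalg.solve(K,[uv[0],uv[1],1]);o=T[:3,3];return o+d*(z-o[2])/d[2]
def wproj(p,W):
    T,K=W;c=T[:3,:3].T@(np.array(p)-T[:3,3]);u=K@c;return u[:2]/u[2]
E
python3 - <<'E'
from h import *
W=wT();save('wrist','w1')
print(tip_reach if not callable(tip_reach) else tip_reach())
for n in['funnel_mid','seal_mid','screen_mid','base_mid','drain_top','bottle_mid']:
  for d in boxes_of('wrist',n)[:2]: print(n,round(d['p'],2),np.round(d['location'],3))
p=np.array([.459,-.012,.162]);im=cv2.imread('pics/w1.png')
for r,z in((.019,.162),(.033,.071)):
  P=np.array([wproj([.459+r*np.cos(a),-.012+r*np.sin(a),z],W) for a in np.linspace(0,6.28,50)])
  cv2.polylines(im,[P.astype(int)],True,(0,255,0),1)
cv2.imwrite('pics/w1o.png',im)
for c,u in(('side',[(205,236),(236,230),(247,249),(215,257)]),('scene',[(217,162),(247,166),(234,184),(206,178)])): print([np.round(ray(c,x,.048)[:2],3) for x in u])
E
```

```text
0.011
funnel_mid 0.74 [ 0.459 -0.018  0.153]
seal_mid 0.63 [0.454 0.002 0.089]
screen_mid 0.61 [ 0.453 -0.005  0.085]
base_mid 0.55 [ 0.456 -0.022  0.15 ]
drain_top 0.55 [0.53  0.137 0.051]
bottle_mid 0.92 [0.612 0.04  0.083]
[array([0.596, 0.17 ]), array([0.522, 0.13 ]), array([0.478, 0.196]), array([0.549, 0.24 ])]
[array([0.547, 0.227]), array([0.601, 0.154]), array([0.515, 0.109]), array([0.474, 0.182])]
```

View pics/w1o.png

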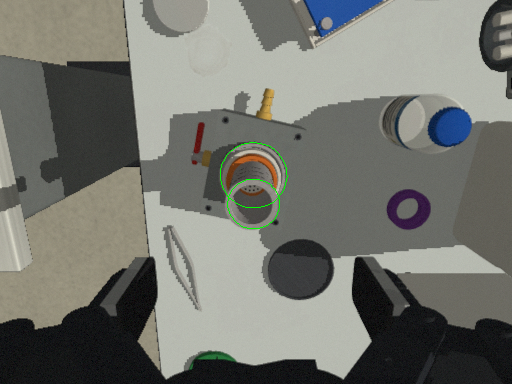

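The wrist view matches the prediction: the funnel rim is at (252,204) and the drawn circles coincide with the part. The drain is turned about 28°, and the bottle is well clear at (425,125). Next I grip the funnel.

apply_moves --steps '[{"dp": [0.7,0,0],"spin": 0},{"dp": [0.7,0,0],"spin": 0},{"dp": [0.7,0,0],"spin": 0},{"dp": [0.5,0,0],"spin": 0},{"dp": [0.16,0,0],"spin": 0},{"dp": [0,0,0],"spin": 0}]' --grip 1

```text
clock: 2.65
position: [0.4588, -0.0118, 0.1235]
tcp_rot: [-1.477, 1.569, -3.047]
wrist_force: [-0.5, 0.0, 0.1]
opening: 0.0854
```

apply_moves --steps '[{"dp": [0,0,0],"spin": 0},{"dp": [0,0,0],"spin": 0},{"dp": [0,0,0],"spin": 0},{"dp": [0,0,0],"spin": 0},{"dp": [0,0,0],"spin": 0},{"dp": [0,0,0],"spin": 0},{"dp": [0,0,0],"spin": 0},{"dp": [0,0,0],"spin": 0}]' --grip 0

```text
clock: 3.45
position: [0.4592, -0.0121, 0.1254]
tcp_rot: [1.5, 1.569, -0.071]
wrist_force: [-1.5, 0.5, 8.1]
opening: 0.0372
```

apply_moves --steps '[{"dp": [-0.2,0,0],"spin": 0},{"dp": [-0.4,0,0],"spin": 0},{"dp": [-0.4,0,0],"spin": 0},{"dp": [-0.5,0,0],"spin": 0},{"dp": [-0.5,0,0],"spin": 0}]'

```text
clock: 3.95
position: [0.4586, -0.0121, 0.2259]
tcp_rot: [1.785, 1.571, 0.215]
wrist_force: [0.3, 0.3, -1.3]
opening: 0.0376
```

apply_moves --steps '[{"dp": [0,-0.18,-0.75],"spin": 0},{"dp": [0,-0.18,-0.75],"spin": 0},{"dp": [0,-0.18,-0.75],"spin": 0},{"dp": [0,-0.18,-0.75],"spin": 0},{"dp": [0,-0.18,-0.75],"spin": 0},{"dp": [0,-0.18,-0.75],"spin": 0},{"dp": [0,-0.18,-0.75],"spin": 0},{"dp": [0,0,0],"spin": 0},{"dp": [0,0,0],"spin": 0}]'

```text
clock: 4.85
position: [0.3954, 0.2513, 0.2248]
tcp_rot: [2.614, 1.57, 1.046]
wrist_force: [0.4, -0.5, -1.9]
opening: 0.0377
```

Run:
```python
from h import *
W=wT();save('wrist','w2')
for d in boxes_of('wrist','tall_peg_foot')[:2]: print(round(d['p'],2),np.round(d['location'],3),wproj(d['location'],W))
for d in boxes_of('wrist','drain_top')[:2]: print('drain',round(d['p'],2),np.round(d['location'],3),wproj(d['location'],W))
im=cv2.imread('pics/w2.png')
for r,z in((.0065,.068),(.038,.008)):
  P=np.array([wproj([.395+r*np.cos(a),.31+r*np.sin(a),z],W) for a in np.linspace(0,6.28,50)])
  cv2.polylines(im,[P.astype(int)],True,(0,255,0),1)
c,s=np.cos(.5),np.sin(.5)
P=np.array([wproj([.535+.046*(c*a-s*b),.18+.046*(s*a+c*b),.048],W) for a,b in((1,1),(-1,1),(-1,-1),(1,-1))])
cv2.polylines(im,[P.astype(int)],True,(0,255,0),1)
cv2.imwrite('pics/w2o.png',im)
print(read_state()['position'])
```

```text
0.93 [0.404 0.312 0.009] [262.7878282  112.35673449]
drain 0.8 [0.537 0.186 0.051] [396.01702453 245.09060105]
[0.39631738 0.24891827 0.22452586]
```

View pics/w2o.png

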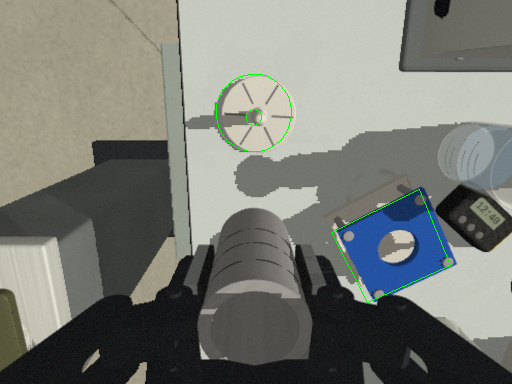

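The white foot's centre is at (257,114), 2 mm off the estimate. The drain hole is at (398,246), which gives (0.538, 0.184) and a yaw of about 28°.

apply_moves --steps '[{"dp": [0,0.02,-0.6],"spin": 0},{"dp": [0,0,-0.6],"spin": 0},{"dp": [0,0,0],"spin": 0},{"dp": [0.6,0,0],"spin": 0},{"dp": [0.6,0,0],"spin": 0},{"dp": [0.6,0,0],"spin": 0},{"dp": [0.6,0,0],"spin": 0},{"dp": [0.5,0,0],"spin": 0},{"dp": [0.3,0,0],"spin": 0},{"dp": [0.2,0,0],"spin": 0},{"dp": [0.1,0,0],"spin": 0},{"dp": [0,0,0],"spin": 0}]'

```text
clock: 6.2
position: [0.3973, 0.31, 0.0492]
tcp_rot: [-0.083, 1.57, -1.654]
wrist_force: [-0.7, -0.3, -1.8]
opening: 0.0373
```

apply_moves --steps '[{"dp": [0.04,0,0],"spin": 0},{"dp": [0.03,0,0],"spin": 0},{"dp": [0,0,0],"spin": 0}]'

```text
clock: 6.5
position: [0.3975, 0.3108, 0.0465]
tcp_rot: [2.223, 1.569, 0.652]
wrist_force: [-0.1, -0.4, 1.6]
opening: 0.0377
```

apply_moves --steps '[{"dp": [0,0,0],"spin": 0},{"dp": [0,0,0],"spin": 0},{"dp": [0,0,0],"spin": 0},{"dp": [0,0,0],"spin": 0},{"dp": [0,0,0],"spin": 0},{"dp": [-0.4,0,0],"spin": 0},{"dp": [-0.6,0,0],"spin": 0},{"dp": [-0.8,0,0],"spin": 0},{"dp": [-0.8,0,0],"spin": 0},{"dp": [0,0,0],"spin": 0}]' --grip 1

```text
clock: 7.5
position: [0.3993, 0.3125, 0.1802]
tcp_rot: [2.307, 1.561, 0.736]
wrist_force: [0.4, 1.0, -0.1]
opening: 0.0854
```

Run:
```python
from h import *
W=wT();save('wrist','w3')
for d in boxes_of('wrist','funnel_mid')[:2]: print(round(d['p'],2),np.round(d['location'],3),wproj(d['location'],W))
im=cv2.imread('pics/w3.png')
for r,z in((.019,.083),(.0065,.068)):
  P=np.array([wproj([.397+r*np.cos(a),.31+r*np.sin(a),z],W) for a in np.linspace(0,6.28,50)])
  cv2.polylines(im,[P.astype(int)],True,(0,255,0),1)
cv2.imwrite('pics/w3o.png',im)
```

```text
0.97 [0.396 0.304 0.076] [248.41996317 214.98042918]
```

View pics/w3o.png

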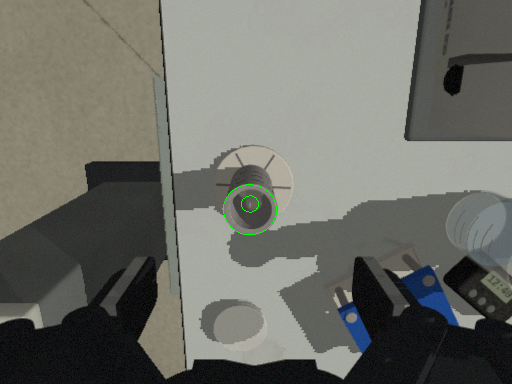

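The funnel is seated: the peg top shows inside its bore at (250,204), as predicted. Back to the stack.

apply_moves --steps '[{"dp": [0,0.15,0.81],"spin": 0},{"dp": [0,0.15,0.81],"spin": 0},{"dp": [0,0.15,0.81],"spin": 0},{"dp": [0,0.15,0.81],"spin": 0},{"dp": [0,0.15,0.81],"spin": 0},{"dp": [0,0.15,0.81],"spin": 0},{"dp": [0,0.15,0.81],"spin": 0},{"dp": [0,0.15,0.81],"spin": 0},{"dp": [0,0,0],"spin": 0},{"dp": [0,0,0],"spin": 0}]'

```text
clock: 8.6
position: [0.4561, -0.0145, 0.1745]
tcp_rot: [-1.599, 1.568, 3.111]
wrist_force: [-0.0, 0.3, -0.2]
opening: 0.0853
```

Run:
```python
from h import *
W=wT();save('wrist','w4');s=read_state()
print(s['position'],s['tcp_rot'])
T,K=W;Tc=np.array(camera_info('wrist')['T_tool_cam'])
im=cv2.imread('pics/w4.png')
for n in['seal_mid','screen_mid']:
  for d in boxes_of('wrist',n)[:2]: print(n,round(d['p'],2),np.round(d['location'],3),wproj(d['location'],W))
for r,z,c in((.024,.091,(0,255,0)),(.0285,.081,(255,0,0)),(.033,.071,(0,255,0))):
  P=np.array([wproj([.459+r*np.cos(a),-.012+r*np.sin(a),z],W) for a in np.linspace(0,6.28,50)])
  cv2.polylines(im,[P.astype(int)],True,c,1)
for x,c in((.011,(0,0,255)),(-.002,(0,255,255))):
  P=[]
  for sy in(-.0425,.0425):
   for z in(-.011,.011):
    p=Tc[:3,:3].T@(np.array([x,sy,z])-Tc[:3,3]);u=K@p;u=u[:2]/u[2];cv2.circle(im,tuple(u.astype(int)),3,c,1)
cv2.imwrite('pics/w4o.png',im)
```

```text
[ 0.45622521 -0.01294033  0.17478641] [-1.8923716   1.56844304  2.82021993]
seal_mid 0.75 [ 0.457 -0.012  0.086] [256.34163122 206.78577169]
seal_mid 0.74 [0.606 0.04  0.067] [469.44046801 127.71184432]
screen_mid 0.74 [ 0.456 -0.011  0.082] [253.6099719 203.6044074]
```

View pics/w4o.png

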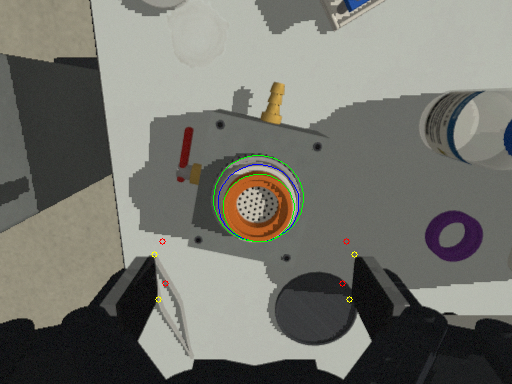

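The jaw tips match the yellow marks, so they swing back 13 mm when open, as I modelled. The stack is about 1 mm left of the estimate. Now I grip the seal.

apply_moves --steps '[{"dp": [0.6,0.02,0],"spin": 0},{"dp": [0.6,0,0],"spin": 0},{"dp": [0.35,0,0],"spin": 0},{"dp": [0.1,0,0],"spin": 0},{"dp": [0,0,0],"spin": 0},{"dp": [0,0,0],"spin": 0}]' --grip 1

```text
clock: 9.35
position: [0.4584, -0.0127, 0.0939]
tcp_rot: [1.901, 1.57, 0.332]
wrist_force: [0.1, 0.0, -0.0]
opening: 0.0853
```

apply_moves --steps '[{"dp": [0,0,0],"spin": 0},{"dp": [0,0,0],"spin": 0},{"dp": [0,0,0],"spin": 0},{"dp": [0,0,0],"spin": 0},{"dp": [0,0,0],"spin": 0},{"dp": [0,0,0],"spin": 0},{"dp": [0,0,0],"spin": 0}]' --grip 0

```text
clock: 10.05
position: [0.4583, -0.0135, 0.0944]
tcp_rot: [1.536, 1.569, -0.035]
wrist_force: [-1.9, 0.5, 10.6]
opening: 0.045
```

Run:
```python
from h import *
s=read_state();print(s['position'],s['opening'],s['wrist_force'])
a=save('side','s2')[150:250,220:340];b=save('scene','c2')[150:250,190:310]
im=np.vstack([cv2.resize(x[:,:,::-1],None,fx=3,fy=3) for x in(a,b)]);cv2.imwrite('pics/g2.png',im)
```

```text
[ 0.45832869 -0.01354088  0.09438737] 0.044990457308487726 [-1.9297145   0.47090012 10.57692295]
```

View pics/g2.png

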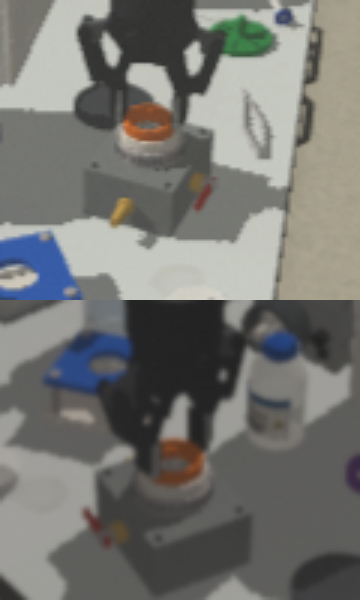

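The ring is between the pad tips, with the opening reading 45 mm. I lift gently and check.

apply_moves --steps '[{"dp": [-0.1,0,0],"spin": 0},{"dp": [-0.2,0,0],"spin": 0},{"dp": [-0.4,0,0],"spin": 0},{"dp": [-0.6,0,0],"spin": 0},{"dp": [0,0,0],"spin": 0}]'

```text
clock: 10.65
position: [0.4599, -0.0135, 0.1615]
tcp_rot: [1.657, 1.564, 0.086]
wrist_force: [0.4, -0.2, 0.2]
opening: 0.0453
```

Run:
```python
from h import *
s=read_state();print(s['position'],s['opening'],s['wrist_force'])
a=save('side','s3')[130:230,220:340];b=save('wrist','w5')
im=np.vstack([cv2.resize(a[:,:,::-1],None,fx=3,fy=3),cv2.resize(b[84:,56:456,::-1],(360,270))]);cv2.imwrite('pics/g3.png',im)
```

```text
[ 0.45991789 -0.01349406  0.16149853] 0.04534176665087183 [ 0.42327785 -0.2396817   0.23979629]
```

View pics/g3.png

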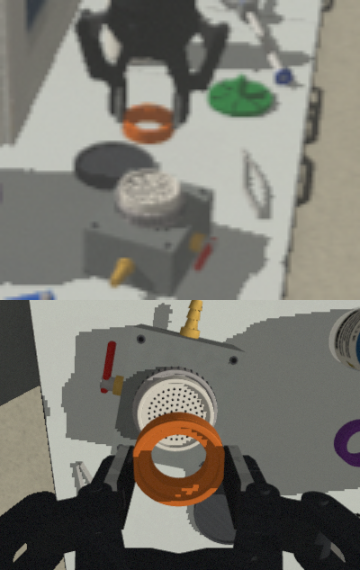

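The ring is held level. On to the green peg.

apply_moves --steps '[{"dp": [0,-0.21,0.79],"spin": 0},{"dp": [0,-0.21,0.79],"spin": 0},{"dp": [0,-0.21,0.79],"spin": 0},{"dp": [0,-0.21,0.79],"spin": 0},{"dp": [0,-0.21,0.79],"spin": 0},{"dp": [0,-0.21,0.79],"spin": 0},{"dp": [0,0,0],"spin": 0},{"dp": [0,0,0],"spin": 0}]'

```text
clock: 11.55
position: [0.394, -0.2511, 0.1575]
tcp_rot: [-2.123, 1.569, 2.587]
wrist_force: [0.5, 0.3, -0.1]
opening: 0.0456
```

Run:
```python
from h import *
W=wT();save('wrist','w6');s=read_state();print(s['position'],s['opening'],s['tcp_rot'])
for d in boxes_of('wrist','short_peg_foot')[:2]: print(round(d['p'],2),np.round(d['location'],3),wproj(d['location'],W))
im=cv2.imread('pics/w6.png')
for r,z in((.0065,.034),(.038,.008)):
  P=np.array([wproj([.395+r*np.cos(a),-.33+r*np.sin(a),z],W) for a in np.linspace(0,6.28,50)])
  cv2.polylines(im,[P.astype(int)],True,(0,0,255),1)
cv2.imwrite('pics/w6o.png',im)
```

```text
[ 0.39479448 -0.24969225  0.15766036] 0.04525690645911587 [-2.61237897  1.56916008  2.10021567]
0.96 [ 0.39  -0.318  0.011] [250.56095746 258.75987504]
```

View pics/w6o.png

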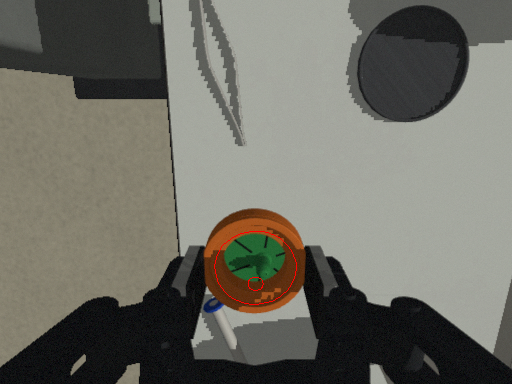

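```bash
python3 - <<'E'
from h import *
for c in('scene','side'):
  im=cv2.imread(f'pics/{c}1.png');hsv=cv2.cvtColor(im,cv2.COLOR_BGR2HSV)
  m=cv2.inRange(hsv,(50,100,40),(85,255,255))
  n,l,st,ce=cv2.connectedComponentsWithStats(m)
  for i in range(1,n):
    if st[i,4]>60:
      x,y,w,h,a=st[i]; print(c,st[i],ce[i].round(1),ray(c,ce[i],.008).round(3))
      cn=cv2.findContours((l==i).astype(np.uint8),0,2)[0][0]
      if len(cn)>5:
        pts=np.array([ray(c,p[0],.008)[:2] for p in cn]);(cx,r)=cv2.minEnclosingCircle(pts.astype(np.float32)*1000);print(cx,r)
print(ray('scene',(400,318),0), ray('scene',(310,345),0))
W=wT();print('pegtop',wray((265,265),.034,W),wray((265,277),.008,W))
E
python3 -c "
import cv2;a=cv2.imread('pics/w6.png')[200:320,195:315];b=cv2.imread('pics/scene1.png')[290:340,295:355]
import numpy as np
cv2.imwrite('pics/p6.png',np.hstack([cv2.resize(a,(400,400)),cv2.resize(b,(400,400))]))"
```

```text
scene [307 302  34  29 667] [323.9 316.3] [ 0.397 -0.326  0.008]
(397.7547607421875, -324.9841613769531) 36.113773345947266
side [252  47  41  58 603] [270.1  76. ] [ 0.646 -1.149  0.008]
(650.2337646484375, -1224.5) 443.8140869140625
side [290 156  20  12 132] [297.9 162.5] [ 0.406 -0.316  0.008]
(405.977294921875, -323.5159912109375) 39.54757308959961
[ 0.51883322 -0.43003151  0.        ] [ 0.33084577 -0.34965954  0.        ]
pegtop [ 0.40457301 -0.30987488  0.034     ] [ 0.40569564 -0.33627631  0.008     ]
```

View pics/p6.png

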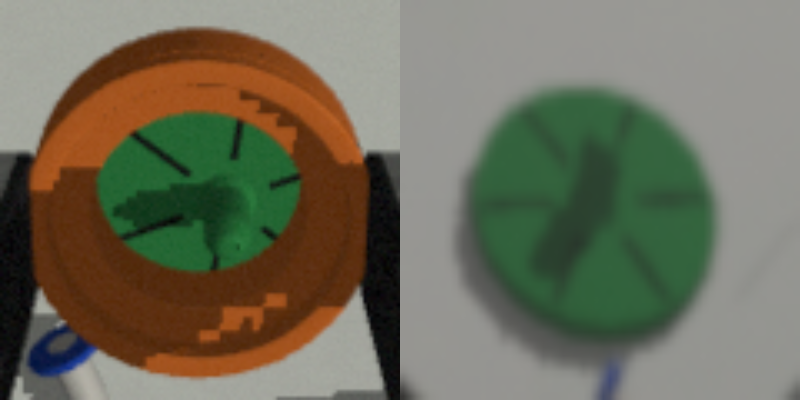

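Run:
```python
from h import *
W=wT();print(wray((266,272),.034,W),wray((266,257),.008,W),read_state()['position'])
```

```text
[ 0.40550711 -0.3165061   0.034     ] [ 0.40636847 -0.31544702  0.008     ] [ 0.39524393 -0.24896938  0.15784293]
```

The wrist and side views put the green peg at about (0.405, -0.318). Moving over it and down in stages, watching the force.

apply_moves --steps '[{"dp": [0,0.1,0.69],"spin": 0},{"dp": [0,0.1,0.69],"spin": 0},{"dp": [0,0,0],"spin": 0},{"dp": [0.6,0,0],"spin": 0},{"dp": [0.6,0,0],"spin": 0},{"dp": [0.5,0,0],"spin": 0},{"dp": [0.26,0,0],"spin": 0},{"dp": [0.2,0,0],"spin": 0},{"dp": [0.2,0,0],"spin": 0},{"dp": [0,0,0],"spin": 0}]'

```text
clock: 12.65
position: [0.4051, -0.3183, 0.0395]
tcp_rot: [-2.34, 1.569, 2.374]
wrist_force: [-0.6, -0.3, -0.5]
opening: 0.0447
```

apply_moves --steps '[{"dp": [0.12,0,0],"spin": 0},{"dp": [0.1,0,0],"spin": 0},{"dp": [0.05,0,0],"spin": 0},{"dp": [0.02,0,0],"spin": 0},{"dp": [0,0,0],"spin": 0}]'

```text
clock: 13.15
position: [0.405, -0.3195, 0.0258]
tcp_rot: [1.594, 1.571, 0.023]
wrist_force: [0.6, 1.2, -0.9]
opening: 0.0452
```

apply_moves --steps '[{"dp": [0.02,0,0],"spin": 0},{"dp": [0.02,0,0],"spin": 0},{"dp": [0,0,0],"spin": 0}]'

```text
clock: 13.45
position: [0.4051, -0.3196, 0.0254]
tcp_rot: [0.621, 1.569, -0.95]
wrist_force: [-1.7, 1.8, 15.5]
opening: 0.0453
```

Contact with the foot. Release, rise and check.

apply_moves --steps '[{"dp": [-0.02,0,0],"spin": 0},{"dp": [0,0,0],"spin": 0},{"dp": [0,0,0],"spin": 0},{"dp": [0,0,0],"spin": 0},{"dp": [0,0,0],"spin": 0},{"dp": [-0.4,0,0],"spin": 0},{"dp": [-0.6,0,0],"spin": 0},{"dp": [-0.8,0,0],"spin": 0},{"dp": [-0.8,0,0],"spin": 0},{"dp": [0,0,0],"spin": 0}]' --grip 1

```text
clock: 14.45
position: [0.4076, -0.321, 0.1592]
tcp_rot: [1.037, 1.562, -0.535]
wrist_force: [1.0, 0.3, 0.4]
opening: 0.0854
```

Run:
```python
from h import *
W=wT();im=save('wrist','w7')[:,:,::-1].copy();s=read_state();print(s['position'])
for d in boxes_of('wrist','seal_mid')[:2]: print(round(d['p'],2),np.round(d['location'],3),wproj(d['location'],W))
for d in boxes_of('wrist','dish_floor')[:2]: print(round(d['p'],2),np.round(d['location'],3),wproj(d['location'],W))
for x,y,r,z in((.405,-.319,.024,.022),(.405,-.319,.0065,.034),(.527,-.153,.043,.007)):
  P=np.array([wproj([x+r*np.cos(a),y+r*np.sin(a),z],W) for a in np.linspace(0,6.28,50)])
  cv2.polylines(im,[P.astype(int)],True,(255,0,0),1)
cv2.imwrite('pics/w7o.png',im)
```

```text
[ 0.40630575 -0.32045387  0.15704686]
0.75 [ 0.404 -0.32   0.019] [248.79412818 187.90865513]
0.61 [ 0.522 -0.183  0.003] [401.57755377  10.02377862]
```

View pics/w7o.png

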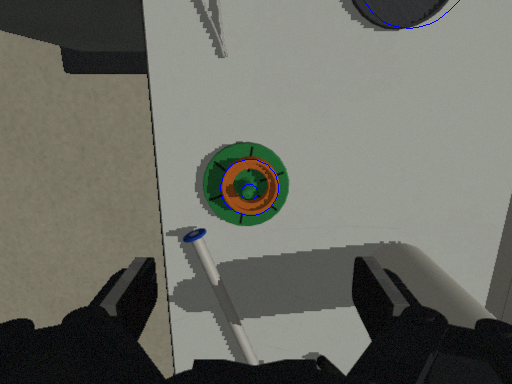

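The ring lies flat on the green foot with the peg through it at (249,188). Now the screen.

apply_moves --steps '[{"dp": [0,0.13,-0.77],"spin": 0},{"dp": [0,0.13,-0.77],"spin": 0},{"dp": [0,0.13,-0.77],"spin": 0},{"dp": [0,0.13,-0.77],"spin": 0},{"dp": [0,0.13,-0.77],"spin": 0},{"dp": [0,0.13,-0.77],"spin": 0},{"dp": [0,0.13,-0.77],"spin": 0},{"dp": [0,0.13,-0.77],"spin": 0},{"dp": [0,0,0],"spin": 0},{"dp": [0,0,0],"spin": 0}]'

```text
clock: 15.6
position: [0.4561, -0.0106, 0.1536]
tcp_rot: [-1.442, 1.568, -3.01]
wrist_force: [-0.7, 0.1, -0.4]
opening: 0.0854
```

Run:
```python
from h import *
W=wT();im=save('wrist','w8')[:,:,::-1].copy();s=read_state();print(s['position'],s['tcp_rot'])
for n in('screen_mid','base_mid','dish_floor'):
  for d in boxes_of('wrist',n)[:2]: print(n,round(d['p'],2),np.round(d['location'],3),wproj(d['location'],W))
```

```text
[ 0.45592214 -0.01210958  0.15375792] [-1.21897248  1.56758322 -2.78960495]
screen_mid 0.94 [ 0.457 -0.012  0.078] [255.59640949 218.98525617]
screen_mid 0.46 [0.45  0.012 0.068] [245.22437945 178.877749  ]
base_mid 0.77 [0.45  0.008 0.066] [245.65477244 184.1793138 ]
dish_floor 0.76 [ 0.521 -0.148  0.005] [320.05466147 323.36709097]
```

apply_moves --steps '[{"dp": [0.6,0.02,0],"spin": 0},{"dp": [0.5,0,0],"spin": 0},{"dp": [0.26,0,0],"spin": 0},{"dp": [0.1,0,0],"spin": 0},{"dp": [0,0,0],"spin": 0},{"dp": [0,0,0],"spin": 0}]'

```text
clock: 16.4
position: [0.4583, -0.012, 0.0823]
tcp_rot: [1.469, 1.57, -0.103]
wrist_force: [-0.9, 0.2, -0.4]
opening: 0.0855
```

apply_moves --steps '[{"dp": [0,0,0],"spin": 0},{"dp": [0,0,0],"spin": 0},{"dp": [0,0,0],"spin": 0},{"dp": [0,0,0],"spin": 0},{"dp": [0,0,0],"spin": 0},{"dp": [0,0,0],"spin": 0}]' --grip 0

```text
clock: 17.0
position: [0.4582, -0.0116, 0.0833]
tcp_rot: [1.365, 1.569, -0.206]
wrist_force: [-1.7, 1.0, 14.1]
opening: 0.0546
```

apply_moves --steps '[{"dp": [-0.1,0,0],"spin": 0},{"dp": [-0.2,0,0],"spin": 0},{"dp": [-0.4,0,0],"spin": 0},{"dp": [-0.6,0,0],"spin": 0},{"dp": [0,0,0],"spin": 0}]'

```text
clock: 17.5
position: [0.4599, -0.0115, 0.1499]
tcp_rot: [1.671, 1.565, 0.099]
wrist_force: [0.6, 0.2, -0.2]
opening: 0.0545
```

Run:
```python
from h import *
W=wT();b=save('wrist','w9')[:,:,::-1].copy();s=read_state();print(s['position'],s['opening'],s['wrist_force'])
x,y,r,z=.521,-.151,.043,.007
P=np.array([wproj([x+r*np.cos(a),y+r*np.sin(a),z],W) for a in np.linspace(0,6.28,50)])
cv2.polylines(b,[P.astype(int)],True,(0,255,0),1)
a=save('side','s9')[120:220,210:340]
cv2.imwrite('pics/g9.png',np.hstack([b,cv2.resize(a[:,:,::-1],(288,222)).copy() if 0 else cv2.copyMakeBorder(cv2.resize(a[:,:,::-1],(280,215)),0,169,0,0,0)]))
```

```text
[ 0.45919727 -0.01150848  0.14858937] 0.05444467077172499 [-0.09415827  0.07506807 -0.81415698]
```

View pics/g9.png

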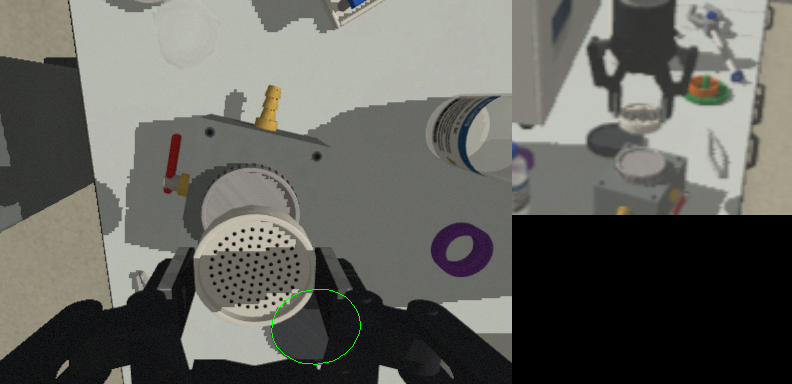

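The screen is held level and the base stays put. Moving to the dish at (0.521, -0.152).

apply_moves --steps '[{"dp": [0,0.31,0.7],"spin": 0},{"dp": [0,0.31,0.7],"spin": 0},{"dp": [0,0.31,0.7],"spin": 0},{"dp": [0,0.31,0.7],"spin": 0},{"dp": [0,0,0],"spin": 0},{"dp": [0.6,0,0],"spin": 0},{"dp": [0.6,0,0],"spin": 0},{"dp": [0.5,0,0],"spin": 0},{"dp": [0.4,0,0],"spin": 0},{"dp": [0.3,0,0],"spin": 0},{"dp": [0.1,0,0],"spin": 0},{"dp": [0,0,0],"spin": 0}]'

```text
clock: 18.8
position: [0.519, -0.1508, 0.0209]
tcp_rot: [-1.745, 1.568, 2.968]
wrist_force: [0.0, 0.1, -0.4]
opening: 0.0543
```

apply_moves --steps '[{"dp": [0.02,0,0],"spin": 0},{"dp": [0.02,0,0],"spin": 0},{"dp": [0,0,0],"spin": 0}]'

```text
clock: 19.1
position: [0.5203, -0.1515, 0.0201]
tcp_rot: [1.495, 1.57, -0.076]
wrist_force: [-0.8, -0.2, -1.2]
opening: 0.0544
```

apply_moves --steps '[{"dp": [0.02,0,0],"spin": 0},{"dp": [0.01,0,0],"spin": 0},{"dp": [0,0,0],"spin": 0}]'

```text
clock: 19.4
position: [0.5204, -0.1516, 0.0195]
tcp_rot: [1.166, 1.569, -0.405]
wrist_force: [-1.3, 0.7, 9.3]
opening: 0.0544
```

Contact. Release and rise, then go back toward the stack and look.

apply_moves --steps '[{"dp": [0,0,0],"spin": 0},{"dp": [0,0,0],"spin": 0},{"dp": [0,0,0],"spin": 0},{"dp": [0,0,0],"spin": 0},{"dp": [-0.4,0,0],"spin": 0},{"dp": [-0.6,0,0],"spin": 0},{"dp": [-0.8,0,0],"spin": 0},{"dp": [-0.8,0,0],"spin": 0},{"dp": [0,0,0],"spin": 0}]' --grip 1

```text
clock: 20.3
position: [0.5232, -0.152, 0.1529]
tcp_rot: [1.407, 1.561, -0.164]
wrist_force: [0.7, -0.1, 0.8]
opening: 0.0852
```

Run:
```python
from h import *
W=wT();im=save('wrist','w10')[:,:,::-1].copy();s=read_state();print(s['position'],s['tcp_rot'])
for n in('screen_mid','base_mid'):
  for d in boxes_of('wrist',n)[:2]: print(n,round(d['p'],2),np.round(d['location'],3),wproj(d['location'],W))
for x,y,r,z in((.520,-.151,.0285,.017),(.457,-.012,.033,.071)):
  P=np.array([wproj([x+r*np.cos(a),y+r*np.sin(a),z],W) for a in np.linspace(0,6.28,50)])
  cv2.polylines(im,[P.astype(int)],True,(0,255,0),1)
cv2.imwrite('pics/w10o.png',im)
```

```text
[ 0.52170999 -0.15189101  0.15062817] [ 1.39650251  1.56524277 -0.17479586]
screen_mid 0.85 [ 0.521 -0.155  0.016] [249.77155902 194.62786676]
base_mid 0.88 [ 0.459 -0.032  0.067] [142.32288896  16.4326111 ]
```

View pics/w10o.png

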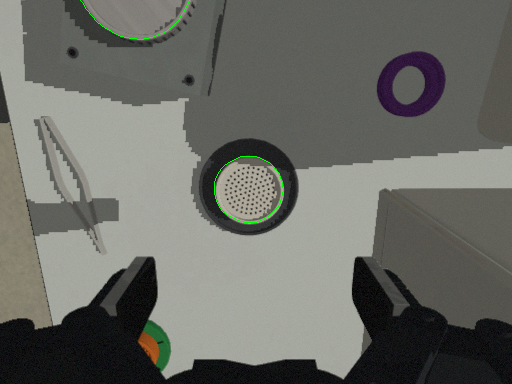

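The screen lies flat inside the dish, centred at (250,190). Last is the base.

apply_moves --steps '[{"dp": [0,-0.32,-0.7],"spin": 0},{"dp": [0,-0.32,-0.7],"spin": 0},{"dp": [0,-0.32,-0.7],"spin": 0},{"dp": [0,-0.32,-0.7],"spin": 0},{"dp": [0,0,0],"spin": 0},{"dp": [0,0,0],"spin": 0}]'

```text
clock: 21.05
position: [0.455, -0.0107, 0.1472]
tcp_rot: [-1.462, 1.568, -3.03]
wrist_force: [1.3, -0.4, -0.1]
opening: 0.0852
```

Run:
```python
from h import *
W=wT();save('wrist','w11');s=read_state();print(s['position'],s['tcp_rot'],s['q'])
for d in boxes_of('wrist','base_mid')[:2]: print(round(d['p'],2),np.round(d['location'],3),wproj(d['location'],W))
```

```text
[ 0.45558111 -0.01191146  0.14737142] [-1.1966745   1.56865521 -2.7672318 ] [ 0.06252821  0.65270982 -0.21746562  2.15039767  0.3674898   0.37499083
 -0.45526029]
0.96 [ 0.457 -0.006  0.067] [257.36409046 208.17184675]
```

apply_moves --steps '[{"dp": [0.6,0.03,0],"spin": 0},{"dp": [0.6,0,0],"spin": 0},{"dp": [0.3,0,0],"spin": 0},{"dp": [0.12,0,0],"spin": 0},{"dp": [0.04,0,0],"spin": 0},{"dp": [0,0,0],"spin": 0}]'

```text
clock: 21.75
position: [0.4579, -0.0121, 0.0655]
tcp_rot: [1.228, 1.57, -0.344]
wrist_force: [-0.4, 0.2, 0.0]
opening: 0.0856
```

apply_moves --steps '[{"dp": [0,0,0],"spin": 0},{"dp": [0,0,0],"spin": 0},{"dp": [0,0,0],"spin": 0},{"dp": [0,0,0],"spin": 0},{"dp": [0,0,0],"spin": 0},{"dp": [0,0,0],"spin": 0}]' --grip 0

```text
clock: 22.35
position: [0.458, -0.0117, 0.0669]
tcp_rot: [1.424, 1.569, -0.146]
wrist_force: [-1.0, 0.1, 12.1]
opening: 0.0646
```

apply_moves --steps '[{"dp": [-0.1,0,0],"spin": 0},{"dp": [-0.2,0,0],"spin": 0},{"dp": [-0.3,0,0],"spin": 0},{"dp": [-0.4,0,0],"spin": 0},{"dp": [-0.4,0,0],"spin": 0},{"dp": [-0.3,0,0],"spin": 0},{"dp": [0,0,0],"spin": 0}]'

```text
clock: 23.05
position: [0.4586, -0.0116, 0.1524]
tcp_rot: [1.667, 1.566, 0.096]
wrist_force: [0.1, -0.7, -0.7]
opening: 0.0642
```

Run:
```python
from h import *
W=wT();b=save('wrist','w12')[:,:,::-1].copy();s=read_state();print(s['position'],s['opening'],s['wrist_force'])
for d in boxes_of('wrist','drain_top')[:2]: print(round(d['p'],2),np.round(d['location'],3))
a=save('side','s12')[110:260,170:340]
cv2.imwrite('pics/g12.png',np.hstack([b,cv2.copyMakeBorder(cv2.resize(a[:,:,::-1],(280,247)),0,137,0,0,0)]))
```

```text
[ 0.45807865 -0.01160914  0.15137027] 0.06443253680062261 [ 0.4541745   0.52392805 -1.54014816]
0.66 [0.523 0.122 0.013]
```

View pics/g12.png

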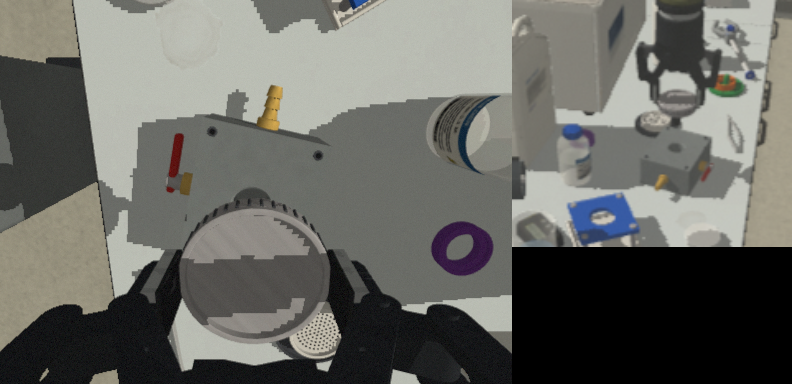

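The base is out, level and held. I move part of the way and measure the drain plate.

apply_moves --steps '[{"dp": [0,0.4,-0.55],"spin": 0},{"dp": [0,0.4,-0.55],"spin": 0},{"dp": [0,0.4,-0.55],"spin": 0},{"dp": [0,0.4,-0.55],"spin": 0},{"dp": [0,0,0],"spin": 0},{"dp": [0,0,0],"spin": 0},{"dp": [0,0,0],"spin": 0}]'

```text
clock: 23.9
position: [0.5362, 0.097, 0.1493]
tcp_rot: [-0.959, 1.567, -2.531]
wrist_force: [-1.6, -0.5, -1.2]
opening: 0.0649
```

Run:
```python
from h import *
W=wT();b=save('wrist','w13')[:,:,::-1].copy();s=read_state();print(s['position'],s['opening'],s['wrist_force'])
m=cv2.inRange(cv2.cvtColor(b,cv2.COLOR_BGR2HSV),(105,150,40),(125,255,255))
n,l,st,ce=cv2.connectedComponentsWithStats(m);i=1+np.argmax(st[1:,4]);print(st[i])
cn=max(cv2.findContours((l==i).astype(np.uint8),0,1)[0],key=len)
pts=np.array([wray(p[0],.048,W)[:2] for p in cn],np.float32)*1000
print(cv2.minAreaRect(pts))
for d in boxes_of('wrist','drain_top')[:2]: print(round(d['p'],2),np.round(d['location'],3))
cv2.drawContours(b,[cn],-1,(0,255,0),1);x,y,r,z=.538,.184,.020,.048
P=np.array([wproj([x+r*np.cos(a),y+r*np.sin(a),z],W) for a in np.linspace(0,6.28,50)])
cv2.polylines(b,[P.astype(int)],True,(0,0,255),1)
cv2.imwrite('pics/w13o.png',b)
```

```text
[0.53631032 0.09683564 0.14958213] 0.0643124842323386 [-0.66287966  0.17767612 -0.517218  ]
[  165     0   189   176 16211]
((540.4174194335938, 180.6502685546875), (91.51377868652344, 91.40287780761719), 29.638702392578125)
0.57 [0.537 0.182 0.05 ]
```

View pics/w13o.png

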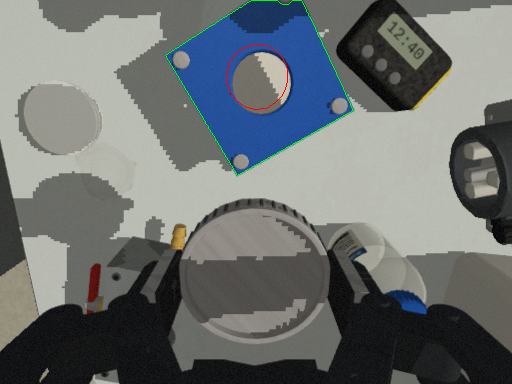

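The drain plate fits as a 91.5 mm square at (0.540, 0.181), yaw 30°. I go above it and turn the jaws 30° so the fingers pass between the post heads.

apply_moves --steps '[{"dp": [0,0.04,-0.56],"spin": 0},{"dp": [0,0.03,-0.56],"spin": 0},{"dp": [0,0,-0.56],"spin": 0},{"dp": [0,0,0],"spin": -7.5},{"dp": [0,0,0],"spin": -7.5},{"dp": [0,0,0],"spin": -7.5},{"dp": [0,0,0],"spin": -7.5},{"dp": [0,0,0],"spin": 0},{"dp": [0,0,0],"spin": 0},{"dp": [0,0,0],"spin": 0}]'

```text
clock: 25.0
position: [0.541, 0.182, 0.1503]
tcp_rot: [-0.589, 1.57, -1.639]
wrist_force: [0.1, -0.3, -1.3]
opening: 0.0643
```

Run:
```python
from h import *
s=read_state();R=Ro.from_euler('xyz',s['tcp_rot']).as_matrix();print(s['position'],s['opening'],R.round(3))
print('dp',(R.T@(np.array([.540,.181,.0605])-s['position'])/.05).round(3))
```

```text
[0.54095606 0.18203522 0.15031174] 0.06430192334253303 [[-0.     0.867  0.498]
 [-0.     0.498 -0.867]
 [-1.    -0.     0.   ]]
dp [ 1.796 -0.026  0.008]
```

apply_moves --steps '[{"dp": [0.5,-0.03,0.01],"spin": 0},{"dp": [0.4,0,0],"spin": 0},{"dp": [0.2,0,0],"spin": 0},{"dp": [0.2,0,0],"spin": 0},{"dp": [0.2,0,0],"spin": 0},{"dp": [0.15,0,0],"spin": 0},{"dp": [0,0,0],"spin": 0}]'

```text
clock: 25.7
position: [0.5396, 0.1812, 0.067]
tcp_rot: [-1.567, 1.57, -2.614]
wrist_force: [0.1, 0.4, -0.7]
opening: 0.0645
```

apply_moves --steps '[{"dp": [0.06,0,0],"spin": 0},{"dp": [0.04,0,0],"spin": 0},{"dp": [0.02,0,0],"spin": 0},{"dp": [0.02,0,0],"spin": 0},{"dp": [0,0,0],"spin": 0}]'

```text
clock: 26.2
position: [0.54, 0.1814, 0.0608]
tcp_rot: [1.495, 1.571, 0.448]
wrist_force: [0.0, 0.8, -0.8]
opening: 0.0645
```

apply_moves --steps '[{"dp": [0.02,0,0],"spin": 0},{"dp": [0.01,0,0],"spin": 0},{"dp": [0,0,0],"spin": 0}]'

```text
clock: 26.5
position: [0.5401, 0.1814, 0.0601]
tcp_rot: [0.998, 1.57, -0.05]
wrist_force: [-0.8, -0.7, 4.0]
opening: 0.0644
```

Contact with the plate. Release, rise and do the final check.

apply_moves --steps '[{"dp": [0,0,0],"spin": 0},{"dp": [0,0,0],"spin": 0},{"dp": [0,0,0],"spin": 0},{"dp": [0,0,0],"spin": 0},{"dp": [-0.3,0,0],"spin": 0},{"dp": [-0.6,0,0],"spin": 0},{"dp": [-0.8,0,0],"spin": 0},{"dp": [-0.8,0,0],"spin": 0},{"dp": [0,0,0],"spin": 0},{"dp": [0,0,0],"spin": 0}]' --grip 1

```text
clock: 27.5
position: [0.5404, 0.1814, 0.1851]
tcp_rot: [1.334, 1.569, 0.287]
wrist_force: [-1.0, 0.3, -0.5]
opening: 0.0852
```

Run:
```python
from h import *
W=wT();b=save('wrist','w14')[:,:,::-1].copy();s=read_state();print(s['position'],s['opening'],s['wrist_force'])
x,y,r,z=.540,.181,.033,.064
P=np.array([wproj([x+r*np.cos(a),y+r*np.sin(a),z],W) for a in np.linspace(0,6.28,50)])
cv2.polylines(b,[P.astype(int)],True,(0,0,255),1)
a=save('side','s14')[140:320,180:320]
N=['funnel_mid','seal_mid','screen_mid','base_mid','bottle_mid']
for n in N:
  for d in boxes_of('side',n)[:2]: print(n,round(d['p'],2),np.round(d['location'],3))
cv2.imwrite('pics/g14.png',np.hstack([b,cv2.resize(a[:,:,::-1],(288,370)) if 0 else cv2.copyMakeBorder(cv2.resize(a[:,:,::-1],(280,360)),0,24,0,0,0)]))
```

```text
[0.53966027 0.18090002 0.18396762] 0.08533306124039924 [-0.52469683  0.34228978  0.30807418]
funnel_mid 0.69 [0.398 0.322 0.06 ]
seal_mid 0.63 [ 0.411 -0.306  0.018]
screen_mid 0.56 [ 0.517 -0.151  0.013]
base_mid 0.55 [0.54  0.19  0.058]
bottle_mid 0.95 [0.619 0.056 0.057]
```

View pics/g14.png

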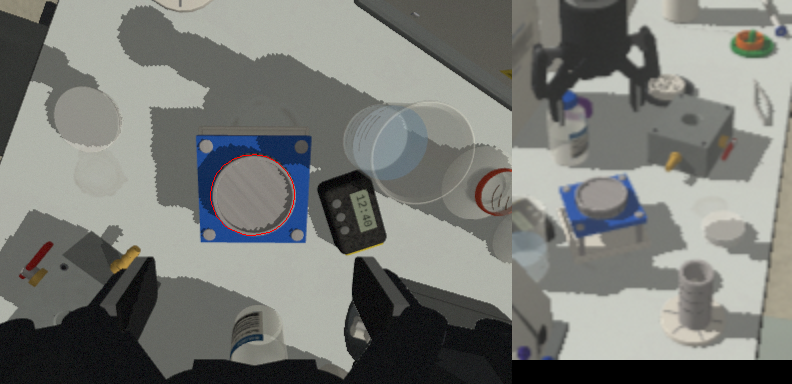

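All four parts are in place, the bottle hasn't moved, and the gripper touches nothing.

```bash
python3 -c "
from station import *
print(sign_off())"
```

```text
the job is handed in; nothing more can be done
None
```

I took the filter holder down in the order asked and let go of every part. I handed the job in at about 28 s of the 109 s allowed; sign-off reports no verdict.

- **Placement:** the funnel tube is over the tall white peg, the orange ring is over the green peg, and the screen is in the dark dish. The base hangs by its stem in the drain stand, with its flange flat on the plate between the post heads.
- **Contact when setting down:** I lowered each part until the wrist force showed it resting. The highest reading was 15.5 N, well under the limits.
- **Final pictures:** the last wrist and side pictures showed everything seated and upright, with the gripper open and clear. The base lay within about 1 mm of where I predicted it.
- **Bottle:** it stands upright and within about 4 mm of where it was first seen, which is the detector's own accuracy.
- **What disagreed:** the opening read about 2 to 3 mm less than the true diameter on the ring, screen and base. I put that down to gripping them by the pad tips; each was still held level. The scene camera put the green peg about 1 cm from where the wrist and side cameras did. I mostly followed the wrist and side cameras, and the ring went on freely.

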